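# Set the plate reader's filter wheel and start the reading

### The arm

A 6-joint arm with a two-finger parallel gripper is mounted at the origin on the work surface. World frame = base frame: x ahead of the robot, y to its left, z up, the work surface at z = 0. Lengths are in m, angles in rad, forces in N, time in s.
With the tool pointing down it reaches from about 0.375 to 0.925 m from the base axis. Payload 5.7 kg.
Tool frame: the origin (TCP) lies midway between the tips of the shut fingers; the grasp point (between the pads) lies 19 mm behind it; z points along the fingers, x is the direction in which the jaws open and shut, and the axes are right-handed (so a half turn about z gives the same grasp; the last joint's range is limited). The gripper opens to 88 mm and grips with 3 to 60 N. Pads are 20 mm wide; open, the fingers measure 115 mm over their backs; the gripper's body (75 mm by 178 mm) begins 61 mm behind the grasp point.
Start: joints at [-1.287, 0.359, 1.51, -0, 1.272, -0.115], TCP at [0.233, -0.553, 0.223] pointing down, gripper open.
Joint ranges: [-2.97, 2.97], [-1.01, 2.36], [0.21, 2.38], [-0.96, 4.11], [0.2, 2.71], [-2.98, 2.98]. Speed limits (rad/s): [2.39, 2.39, 3.14, 3.14, 3.14, 3.14].

### API

Orientations are given as a unit quaternion [x, y, z, w].
In Python, from bench import move_ptp, servo_line, goto_joints, move_gripper, sleep, inverse_kinematics, capture, PlanningError, close_job, spot_in, silhouettes, current_clock, current_joint_pos, current_qvel, current_joint_torque, current_position, current_orientation, current_force, current_torque, current_finger_gap gives the robot as it stands. Calls block until the motion is done:
- move_ptp(position, orientation): joint-space move of the TCP to a pose.
- servo_line(position, orientation=None, rate=0.15, contact_N=None): straight line of the TCP; orientation=None keeps the orientation; rate is the mean speed in m/s. With contact_N (N) it stops when the force on the tool has changed by that much, and returns True; else False.
- goto_joints(angles): joint-space move.
- move_gripper(opening): finger opening in m; the grip force is fixed at half the most; returns when the fingers have stopped.
- sleep(seconds).
- inverse_kinematics(position, orientation): joint angles nearest the present ones, or None.
- capture(name): name is "scene" or "side" or "wrist"; returns a dict with "image" (480x640x3 uint8, blue, green, red), "range_z" (480x640 float32, m along the optical axis (not along the pixel's ray), 0 where there is no reading), "intrinsics" (3x3 intrinsics, pixels), "k1" (the pictures are not rectified: a ray, as slopes to the right and down, at radius r is drawn at 1 + k1 r^2 times it, then the intrinsics apply), "R" (3x3) and "t" (3): a world point X has camera coordinates R X + t. Camera axes: x right, y down, z forward; pixel columns grow to the right and rows downward; lengths in m; the calibration is good to about 2 mm. A picture is of the moment at which its call begins.
A pose or a line that the arm cannot do raises PlanningError and nothing moves.
- close_job(): hands the job in, once; it reports no verdict.
Trained networks look in the newest picture that a camera, given by its name, has taken for a name from the list of things; names that differ only in an ending like _2 or _b are one class to them, and where a whole thing is asked for, a point or a joint stands for the part that bears it (a point fixed in the world has none). Each returns a list of dicts, best first, with "conf" (0 to 1); they miss things now and then, are a little off and sometimes report something else, mostly with a low value. They report only what shows in the picture. A call takes as long as a camera call.
- spot_in(camera, query): "xy" ([column, row] in pixels, amid what is visible of it).
- silhouettes(camera, query): "region" (480x640 bool, what is visible of it) and "xy" ([column, row] in pixels, amid what is visible of it).
Readings, each from a call of its own:
- current_clock(): time.
- current_joint_pos(): joint angles.
- current_qvel(): joint speeds.
- current_joint_torque(): joint torques, N m.
- current_position(): TCP position.
- current_orientation(): TCP orientation.
- current_force(): force on the tool from outside, world axes, zero at the start.
- current_torque(): the same for the moment, N m.
- current_finger_gap(): finger opening in m.
Only numpy, scipy, OpenCV 4.12 (cv2) and the standard library are available. Lean on these libraries where they do the work, as an engineer would, in place of code of your own. Each camera call takes 0.05 s, during which the arm holds its last target.

### The job

On the plate reader, push the upright tab of the filter wheel round, from the side, until it points at the round mark with three dots, and leave it there; only then press the round start button fully down and let it come up again. Only push with the fingers: do not pinch the tab, and leave the bottle, jar, box and well plate where they stand.

Things in the scene. Friction and masses are not known exactly. Their poses are not given: they have to be found in the camera images.
- wheel_axis (a point): Centre of the filter wheel's upper face, on its upright axis, 114 mm above the table. The wheel is a plain aluminium disc 124 mm across with six small round windows and a small black hub that rises 6 mm above its face; it lies flat on the deck of a grey bench plate reader (300 x 420 mm, flat top deck 100 mm above the table). Its x axis turns with the wheel: the tab lies on its -x side.
- tab (a point): Centre of the top edge of the black upright tab on the wheel's rim, 148 mm above the table, 79 mm from the wheel's axis. The tab is a fin 14 mm thick, standing radially from 64 to 94 mm from the axis, its side faces running from about 105 to 146 mm above the table; the wheel's face is 114 mm and the deck 100 mm above the table. Pushing it sideways with about 2 to 4 N turns the wheel. Its x axis points from the tab towards the wheel's axis.
- tab_left (a point): Centre of the outer face of one side plate of the tab (26 mm long, 4 mm thick, 41 mm tall), on the side that faces +y when the tab points straight at -x (the side to push for positive turning). Side plates turn with the wheel.
- tab_right (a point): The same on the opposite side plate of the tab, same size (push here for negative turning). Both plates touched by the fingers at once, with more than 1.5 N each, counts as pinching.
- wheel (a joint): Angle of the wheel in rad, positive counter-clockwise seen from above; 0 when the tab points to the reader's front (-x side of the reader, towards the robot). The wheel is stiff and stays where it is left, without clicks or spring; it stops hard at +-1.361. The three marks lie at -1.134, +0.419 and +1.134 rad, in any order; the tab starts between -0.75 and -0.05, at no mark.
- pointer (a point): The point on the deck that the tab points at: 112 mm from the wheel's axis, straight out past the tab, 100 mm above the table. With the tab set at a mark it coincides with the mark's centre.
- mark1: Round white plate 40 mm across and 1.5 mm thick on the deck, 112 mm from the wheel's axis, with one black dot (12 mm). Origin at the centre of its underside, 100 mm above the table. Fixed.
- mark2: The same plate with two black dots.
- mark3: The same plate with three black dots in a triangle: the position to select.
- start_top (a point): Centre of the top of the round grey start button (32 mm across) in its black housing on the deck, on the reader's right-hand side as seen from the robot. Its top stands 122 mm above the table (22 mm above the deck), 10 mm proud of its 48 mm wide housing. It is pushed straight down.
- start (a joint): How far the start button is pressed, in m: 0 up, 0.006 fully down (about 4 N); its spring brings it up again.
- bottle: Loose amber bottle, 64 mm across, 125 mm tall, on the table to the left of the reader. Origin at the centre of its underside. Leave it alone.
- jar: Loose small clear jar with white cap, 48 mm across, 55 mm tall, on the rear of the reader's deck. Origin at the centre of its underside. Leave it alone.
- tipbox: Loose small white box, 50 x 75 x 45 mm, on the rear left of the reader's deck. Origin at the centre of its underside. Leave it alone.
- wellplate: Loose clear plate with many small wells, 85 x 127 x 14 mm, on the table to the right of the reader. Origin at the centre of its underside. Leave it alone.

How it is judged:
On the way, in this order (a step that is already met when the one before it is completed fails the run):
1. the tab rests pointing at the mark with three dots (horizontal distance between pointer and mark3 below 0.015 m and velocity of joint wheel between -0.1 and 0.1 rad/s), for 0.3 s.
2. the start button is pressed down (more than 4 of its 6 mm) with the tab still there (horizontal distance between pointer and mark3 below 0.015 m and value of joint start above 0.004 m), for 0.02 s.
At the end, for the whole second after the job is handed in: The point that the tab points at lies within 15 mm (about 7.5 degrees) of the centre of the three-dot mark, the wheel is at rest, and the start button, having been pressed, is up again (less than 2 mm) (horizontal distance between pointer and mark3 below 0.015 m and velocity of joint wheel between -0.05 and 0.05 rad/s and value of joint start below 0.002 m); the robot touches nothing.
It fails at once if the start button is pressed while the tab does not point at the three-dot mark (value of joint start above 0.003 m and not (horizontal distance between pointer and mark3 below 0.015 m)).
It fails at once if the tab is pinched between the fingers (more than 1.5 N on both of its sides at once) (contact force between each of tab_left, tab_right and the fingers above 1.5 N).
It fails at once if the bottle, jar, box or well plate is lifted, carried or pushed more than 25 mm (distance of any of bottle, jar, tipbox, wellplate from where it was at the start of the episode above 0.025 m).
It also fails if it takes over 45 s, if anything falls off the work surface, if the arm or the gripper's body presses on something with over 40 N, if the wrist force passes 120 N, or if a joint passes its speed limit or range.

## Working session

There is one attempt and no reset: what is moved stays moved. The work goes in short steps, each a Python script; the robot and the scene stay as the last script left them, time stands still between calls to the robot, and variables do not carry over. Pictures are saved under pics/ and viewed, and the job is handed in when it is done.

```bash
mkdir -p pics; ls; python3 - <<'E'
from bench import *
import cv2
print(current_clock(),current_position(),current_orientation(),current_finger_gap())
for n in ["scene","side","wrist"]:
    c=capture(n); cv2.imwrite(f"pics/{n}0.png",c["image"])
    print(n,c["k1"],c["t"])
    for q in ["mark1","mark2","mark3","tab","start_top","wheel_axis","jar","tipbox"]:
        print(q,[(round(d["conf"],2),[round(float(v),1) for v in d["xy"]]) for d in spot_in(n,q)[:3]])
E
```

```text
pics
0.0 [ 0.23277542 -0.55227572  0.2218331 ] [ 8.33160097e-01 -5.53031156e-01 -6.89020427e-04 -5.63574733e-04] 0.08789552646320821
scene 0.024866743210415095 [ 0.47263521 -0.1731459   1.36726866]
mark1 [(0.7, [335.2, 266.3]), (0.48, [315.4, 218.6]), (0.46, [285.3, 216.2])]
mark2 [(0.7, [335.2, 266.3]), (0.48, [315.4, 218.6]), (0.46, [285.3, 216.2])]
mark3 [(0.7, [335.2, 266.3]), (0.48, [315.4, 218.6]), (0.46, [285.3, 216.2])]
tab [(0.93, [296.7, 249.7]), (0.38, [284.9, 298.6])]
start_top []
wheel_axis [(0.89, [297.7, 249.6])]
jar [(0.67, [231.5, 238.1])]
tipbox [(0.81, [285.5, 299.7]), (0.68, [272.0, 183.7]), (0.18, [295.7, 249.4])]
side -0.06347607301898375 [-0.52478222  0.15972467  1.25060445]
mark1 [(0.64, [347.7, 282.9]), (0.61, [317.1, 274.4])]
mark2 [(0.64, [347.7, 282.9]), (0.61, [317.1, 274.4])]
mark3 [(0.64, [347.7, 282.9]), (0.61, [317.1, 274.4])]
tab [(0.9, [344.1, 249.0]), (0.31, [402.8, 267.5])]
start_top [(0.69, [351.6, 312.9]), (0.5, [372.8, 214.2])]
wheel_axis [(0.63, [344.9, 251.4])]
jar [(0.67, [404.9, 264.9]), (0.33, [257.8, 174.8]), (0.29, [352.1, 312.4])]
tipbox [(0.64, [370.8, 212.4])]
wrist -0.06555482040028754 [-0.59982326 -0.03496247  0.39144012]
mark1 []
mark2 []
mark3 []
tab []
start_top []
wheel_axis []
jar []
tipbox []
```

```bash
python3 - <<'E'
import cv2
a=cv2.imread("pics/scene0.png");b=cv2.imread("pics/side0.png")
cv2.imwrite("pics/sc_z.png",cv2.resize(a[150:350,190:400],None,fx=3.0,fy=3.0,interpolation=3)[:600])
cv2.imwrite("pics/sd_z.png",cv2.resize(b[170:350,230:450],None,fx=3.3,fy=3.3,interpolation=3)[:600])
E
```

```text
(no output)
```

View pics/scene0.png

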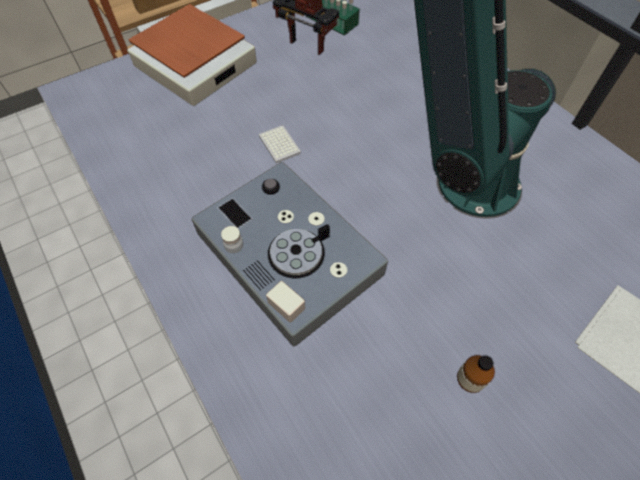

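View pics/sc_z.png

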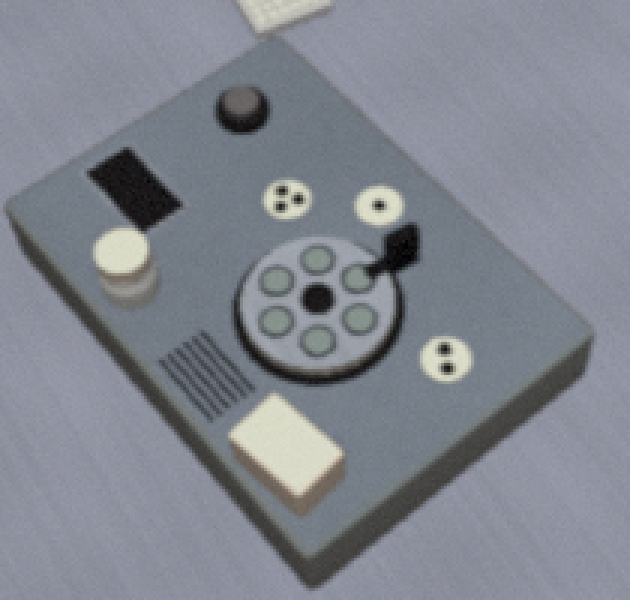

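View pics/sd_z.png

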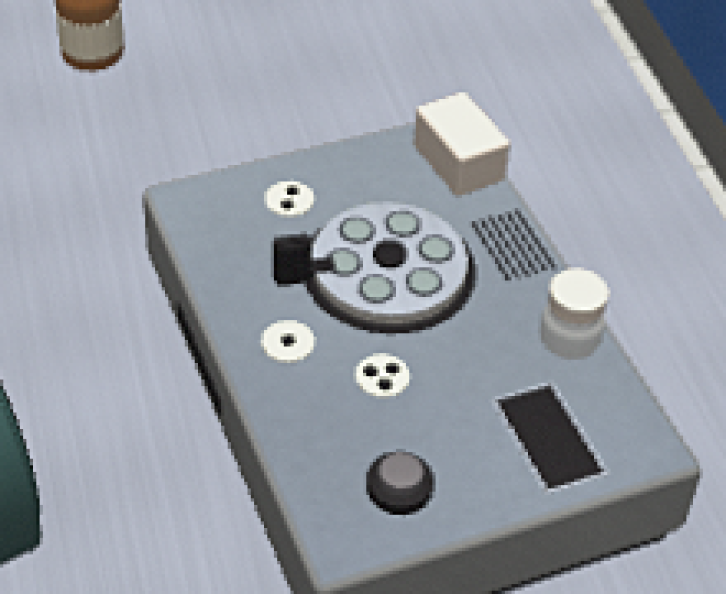

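View pics/wrist0.png

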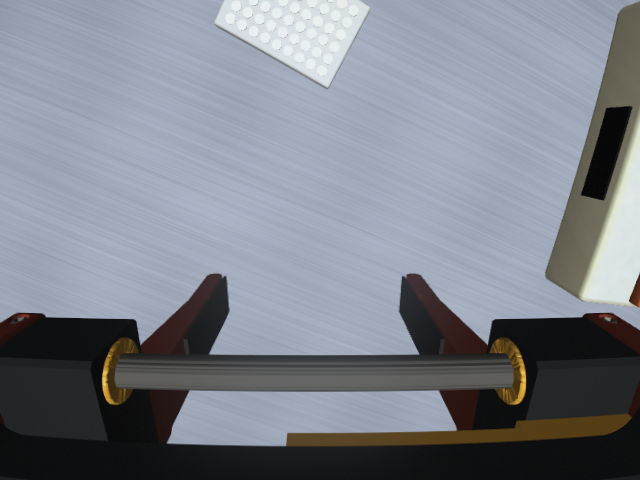

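The scene picture shows the three-dot mark at about (286,216), one dot at (316,218) and two dots at (339,269). The hub is at (296,249), the tab at about (323,233) and the button at (270,184). The side view agrees. Next I triangulate these points.

```bash
cat > h.py <<'E'
import numpy as np, cv2
from bench import *
def ray(c,uv):
    K=np.array(c["intrinsics"]);k=c["k1"]
    d=np.array([(uv[0]-K[0,2])/K[0,0],(uv[1]-K[1,2])/K[1,1]]);s=d.copy()
    for _ in range(20): s=d/(1+k*(s@s))
    R=np.array(c["R"]);t=np.array(c["t"])
    return -R.T@t, R.T@np.array([s[0],s[1],1.])
def at_z(c,uv,z):
    o,v=ray(c,uv); return o+v*(z-o[2])/v[2]
def proj(c,X):
    p=np.array(c["R"])@np.asarray(X)+np.array(c["t"]);s=p[:2]/p[2];s=s*(1+c["k1"]*(s@s))
    K=np.array(c["intrinsics"]);return np.array([K[0,0]*s[0]+K[0,2],K[1,1]*s[1]+K[1,2]])
def blob(c,guess,r,lo,hi):
    g=cv2.cvtColor(c["image"],cv2.COLOR_BGR2GRAY).astype(int)
    m=((g>=lo)&(g<=hi)).astype(np.uint8)
    n,l,st,ce=cv2.connectedComponentsWithStats(m)
    best=None
    for i in range(1,n):
        d=np.hypot(*(ce[i]-guess))
        if d<r and st[i,4]>15 and (best is None or st[i,4]>best[1]): best=(ce[i],st[i,4],st[i])
    if best is None: return None
    # outer contour filled centre
    x,y,w,h,_=best[2]; 
    cs,_=cv2.findContours((l==l[0,0]*0+[i for i in range(1,n) if (ce[i]==best[0]).all()][0]).astype(np.uint8),cv2.RETR_EXTERNAL,cv2.CHAIN_APPROX_NONE)
    mm=cv2.moments(cs[0]);return np.array([mm["m10"]/mm["m00"],mm["m01"]/mm["m00"]]),best[1]
E
python3 - <<'E'
from h import *
S=capture("scene");D=capture("side")
gs={"mark3":(285.7,216.3),"mark1":(316.4,218.4),"mark2":(338.7,269.5)}
gd={"mark3":(230+382/3.3,170+375/3.3),"mark1":(230+288/3.3,170+340/3.3),"mark2":(230+290/3.3,170+198/3.3)}
P={}
for k in gs:
    for n,c,g in(("sc",S,gs),("sd",D,gd)):
        b=blob(c,g[k],5,175,255)
        uv=b[0] if b else g[k]
        P[k,n]=at_z(c,uv,.1015); print(k,n,uv,b and b[1],P[k,n].round(4))
for k,z,s,d in (("hub",.12,(295.7,249.3),(230+389/3.3,170+252/3.3)),("btn",.122,(270.3,183.7),(230+403/3.3,170+470/3.3)),
   ("tabtop",.148,(190+408/3,150+232/3),None)):
    for n,c,uv in(("sc",S,s),("sd",D,d)):
        if uv: P[k,n]=at_z(c,uv,z);print(k,n,P[k,n].round(4))
# wheel axis & yaw fit from marks: unknown axis, yaw
from scipy.optimize import least_squares
m={k:(P[k,"sc"]+P[k,"sd"])[:2]/2 for k in gs}
import itertools
for perm in itertools.permutations([-1.134,.419,1.134]):
    ang=dict(zip(["mark1","mark2","mark3"],perm))
    f=lambda p:np.concatenate([p[:2]-.112*np.array([np.cos(p[2]+ang[k]),np.sin(p[2]+ang[k])])-m[k] for k in ang])
    for y0 in (0,1.5,-1.5,3):
        r=least_squares(f,[*P["hub","sc"][:2],y0])
        if r.cost<1e-3: print(perm,r.x.round(4),r.cost, r.fun.round(4));break
E
```

```text
mark3 sc [285.76419214 216.63609898] 103 [ 0.5621 -0.1492  0.1015]
mark3 sd [345.53828829 283.125     ] 128 [ 0.561  -0.1501  0.1015]
mark1 sc [315.98540146 218.14963504] 141 [ 0.5012 -0.1023  0.1015]
mark1 sd [316.87588652 272.67375887] 148 [ 0.5    -0.1007  0.1015]
mark2 sc [338.24975985 269.21229587] 153 [0.539  0.0498 0.1015]
mark2 sd [317.10339506 229.63271605] 107 [0.5371 0.0514 0.1015]
hub sc [ 0.5983 -0.043   0.12  ]
hub sd [ 0.5958 -0.0465  0.12  ]
btn sc [ 0.547 -0.248  0.122]
btn sd [ 0.5462 -0.2537  0.122 ]
tabtop sc [ 0.5138 -0.0393  0.148 ]
(0.419, -1.134, 1.134) [ 0.5969 -0.0441  0.1173] 5.081442088959716e-07 [ 0.      0.0002 -0.0001  0.0006  0.0001 -0.0008]
```

Calibration from the marks is consistent (residuals below 1 mm). The axis is at about (0.597, -0.044), the reader yaw is 0.117, and mark3 is at wheel angle +1.134, so I push in the positive direction. Next I shut the fingers, hover and look with the wrist camera to refine the tab and button.

```bash
cat >> h.py <<'E'
from scipy.spatial.transform import Rotation as Ro
AX=np.array([0.5969,-0.0441]);YAW=0.1173
def quat(xa): # tool down, tool x at angle xa in world
    a=xa/2; return np.array([np.cos(a),np.sin(a),0.,0.])
E
python3 - <<'E'
from h import *
c=capture("wrist");R=np.array(c["R"]);t=np.array(c["t"]);Rt=Ro.from_quat(current_orientation()).as_matrix();p=current_position()
C=-R.T@t; print("cam in tool",Rt.T@(C-p)); print("cam axes in tool",(Rt.T@R.T).round(3))
Ctool=Rt.T@(C-p);A=Rt.T@R.T
move_gripper(0.0)
# hover: tool x at angle -0.6, want the optical ray meet (0.575,-0.13,0.11)
xa=0.6;q=quat(xa);Rn=Ro.from_quat(q).as_matrix()
z=0.33;off=Rn@Ctool;ax=Rn@A[:,2]
tgt=np.array([.575,-.13,.11]);s=(tgt[2]-z-off[2])/ax[2]
pos=tgt-off-s*ax;pos[2]=z;print(pos,np.hypot(*pos[:2]),inverse_kinematics(pos,q))
try:
    move_ptp(pos,q)
except PlanningError as e: print(e)
c=capture("wrist");cv2.imwrite("pics/w1.png",c["image"])
import pickle;pickle.dump({k:c[k] for k in("image","range_z","intrinsics","k1","R","t")},open("w1.pkl","wb"))
print(current_clock(),current_position(),current_finger_gap())
for qn in ("mark3","tab","start_top","wheel_axis"): print(qn,proj(c,[*AX,.12]),[(d["conf"],d["xy"]) for d in spot_in("wrist",qn)[:3]])
E
```

```text
cam in tool [-8.68072957e-05 -7.56601615e-02 -1.62891156e-01]
cam axes in tool [[ 1.     0.    -0.   ]
 [-0.     0.96   0.279]
 [ 0.    -0.279  0.96 ]]
[ 0.55501737 -0.10055439  0.33      ] 0.5640527203121163 [-3.01686827e-01  2.27755881e-01  1.43246540e+00 -4.44089210e-16
  1.48137137e+00 -9.01686827e-01]
4.925 [ 0.55480017 -0.10150801  0.3297092 ] 0.0005901892934167393
mark3 [377.3100803  188.96970144] [(0.79, [382.6, 77.8]), (0.66, [290.9, 246.2]), (0.22, [234.2, 307.6])]
tab [377.3100803  188.96970144] [(0.84, [370.9, 186.0]), (0.27, [507.3, 157.4])]
start_top [377.3100803  188.96970144] [(0.84, [234.4, 308.4])]
wheel_axis [377.3100803  188.96970144] [(0.56, [371.4, 182.6])]
```

View pics/w1.png

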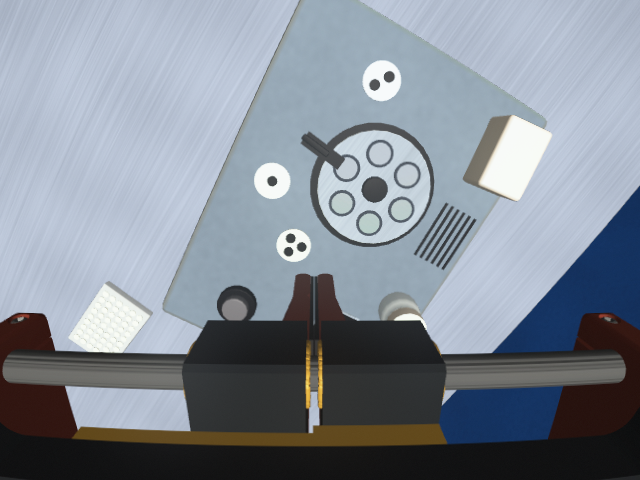

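The wrist picture shows the hub at (374,189), the three-dot mark at (293,245), one dot at (272,181), two dots at (381,80), the button top at (234,309), and the tab top running from about (306,138) to (328,153).

```bash
python3 - <<'E'
from h import *
import pickle
c=pickle.load(open("w1.pkl","rb"))
for k,uv in(("m3",(293.5,245.5)),("m1",(272,181)),("m2",(381.5,80.5))):
    b=blob(c,uv,6,190,255); print(k,b, at_z(c,b[0] if b else uv,.1015).round(4), uv)
print("hub",at_z(c,(374.3,189),.12).round(4)); print("btn",at_z(c,(234.5,308.5),.122).round(4))
def tabpt(th,r,tt,z): return [*(AX-r*np.array([np.cos(th),np.sin(th)])+tt*np.array([np.sin(th),-np.cos(th)])),z]
im=cv2.resize(c["image"][90:330,200:460],None,fx=3,fy=3,interpolation=3)
def draw(th,col):
    pts=[(proj(c,tabpt(th,r,tt,.146))-[200,90]+.5)*3 for r,tt in((64,-7),(94,-7),(94,7),(64,7))for r,tt in((r/1e3,tt/1e3),)]
    cv2.polylines(im,[np.int32(pts)],True,col,1)
draw(YAW-.175,(0,0,255));draw(YAW-.1,(0,255,0));draw(YAW-.25,(255,0,0))
im=im[:600]
cv2.imwrite("pics/w1z.png",im[:,:780])
E
```

```text
m3 (array([293.14634146, 244.95121951]), np.int32(682)) [ 0.5594 -0.1525  0.1015] (293.5, 245.5)
m1 (array([271.7640874 , 180.35961886]), np.int32(981)) [ 0.4982 -0.103   0.1015] (272, 181)
m2 (array([381.34536999,  80.11790453]), np.int32(1071)) [0.5361 0.0497 0.1015] (381.5, 80.5)
hub [ 0.5943 -0.046   0.12  ]
btn [ 0.5427 -0.2511  0.122 ]
```

View pics/w1z.png

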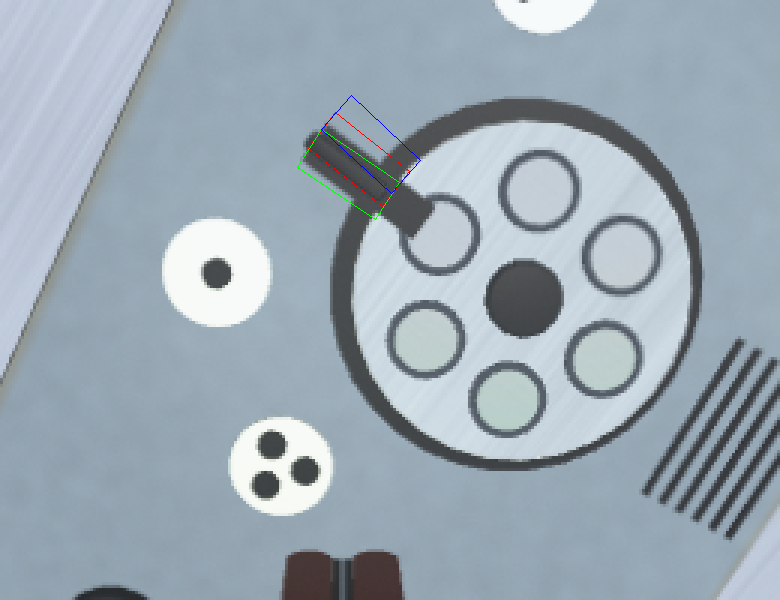

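```bash
cat >> h.py <<'E'
AX=np.array([0.596,-0.045]);BTN=np.array([.545,-.251])
def pose(th,off,r=.080,z=.119):
    rd=-np.array([np.cos(th),np.sin(th)]);td=np.array([np.sin(th),-np.cos(th)])
    return np.array([*(AX+r*rd-off*td),z]),quat(th)
E
python3 - <<'E'
from h import *
th0=YAW-.12
p,q=pose(th0,.037,z=.20);move_ptp(p,q)
p,q=pose(th0,.037);print(p,servo_line(p,q,rate=.08,contact_N=4))
print(current_clock(),current_position(),current_force().round(2))
c=capture("wrist");cv2.imwrite("pics/w2.png",c["image"])
c=capture("side");cv2.imwrite("pics/s2.png",cv2.resize(c["image"][170:350,230:450],None,fx=3.3,fy=3.3,interpolation=3)[:600])
E
```

```text
[ 0.51610019 -0.00778414  0.119     ] False
7.0417 [ 0.51658194 -0.00785894  0.11946293] [-0.27 -0.48 -0.72]
```

View pics/w2.png

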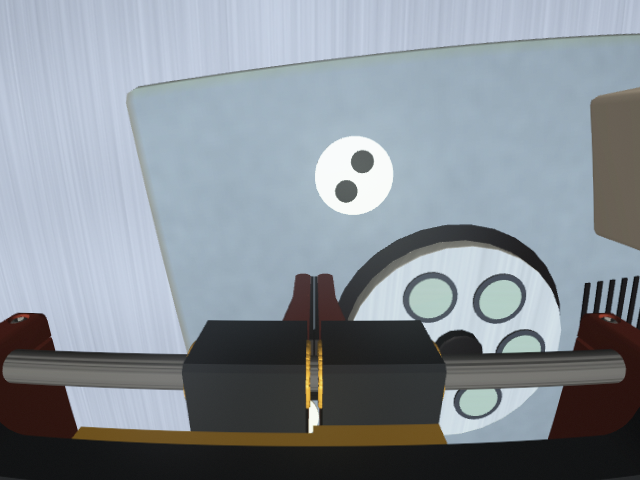

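View pics/s2.png

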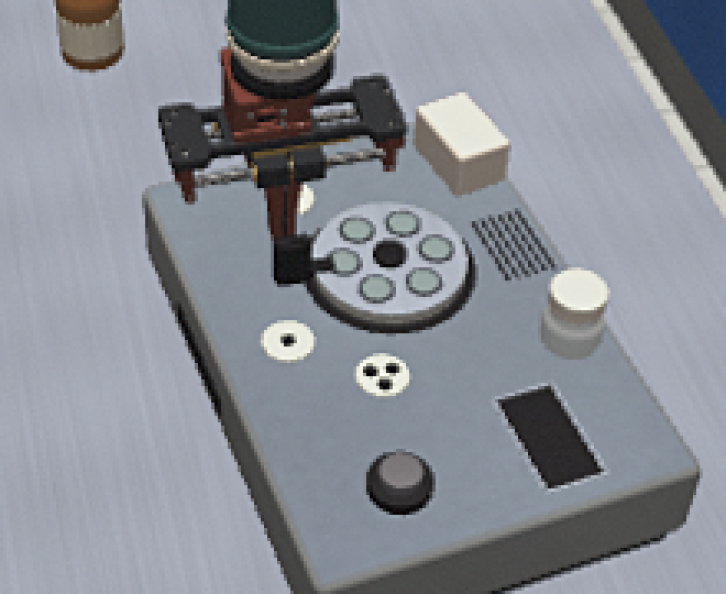

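The fingers stand on the deck just behind the tab, with two-dot mark clear at (354,175) in the wrist view. I push along the arc.

```bash
python3 - <<'E'
from h import *
end=YAW+1.08
ths=np.arange(YAW-.12,end,.12);ths=np.append(ths[ths<end-.04],end)
for th in ths:
    p,q=pose(th,.017); servo_line(p,q,rate=.06)
    f=current_force();print(round(th-YAW,3),current_position().round(4),f.round(2))
    if np.linalg.norm(f)>20: print("STOP");break
print(current_clock())
c=capture("side");cv2.imwrite("pics/s3.png",cv2.resize(c["image"][170:350,230:450],None,fx=3.3,fy=3.3,interpolation=3)[:600])
c=capture("scene");cv2.imwrite("pics/c3.png",cv2.resize(c["image"][150:350,190:400],None,fx=3.0,fy=3.0,interpolation=3)[:600])
E
```

```text
-0.12 [ 0.5162 -0.0284  0.119 ] [-0.53 -0.44 -0.02]
0.0 [ 0.5146 -0.0375  0.119 ] [-0.4   0.01  0.26]
0.12 [ 0.5143 -0.0472  0.119 ] [-0.43  0.12  0.34]
0.24 [ 0.5152 -0.0569  0.119 ] [ 0.39 -0.75  0.14]
0.36 [ 0.5172 -0.0665  0.119 ] [ 0.55  0.03 -0.57]
0.48 [ 0.5203 -0.0758  0.119 ] [ 0.29  0.23 -0.29]
0.6 [ 0.5246 -0.0846  0.119 ] [0.56 0.13 0.17]
0.72 [ 0.5299 -0.0929  0.119 ] [0.22 0.45 0.28]
0.84 [ 0.5361 -0.1005  0.119 ] [-0.72 -0.24 -0.22]
0.96 [ 0.5432 -0.1073  0.119 ] [-0.62 -0.47 -0.62]
1.08 [ 0.551  -0.1132  0.119 ] [-0.25 -0.33  0.47]
10.7917
```

View pics/s3.png

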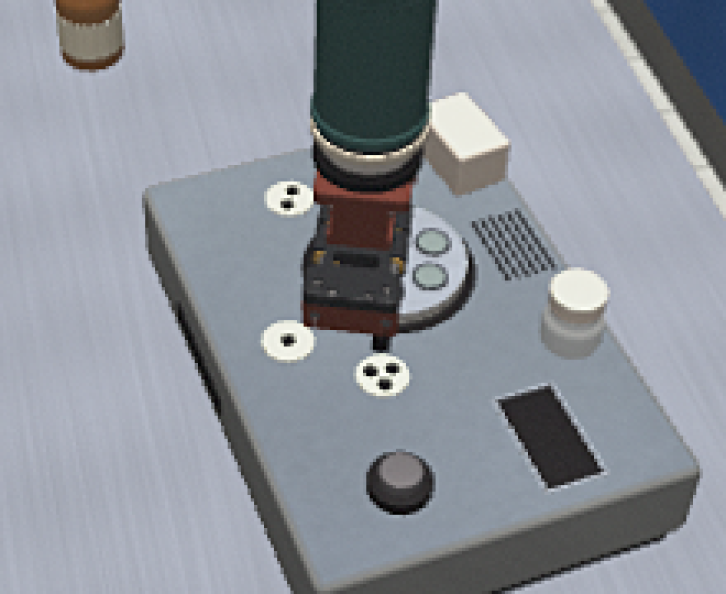

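View pics/c3.png

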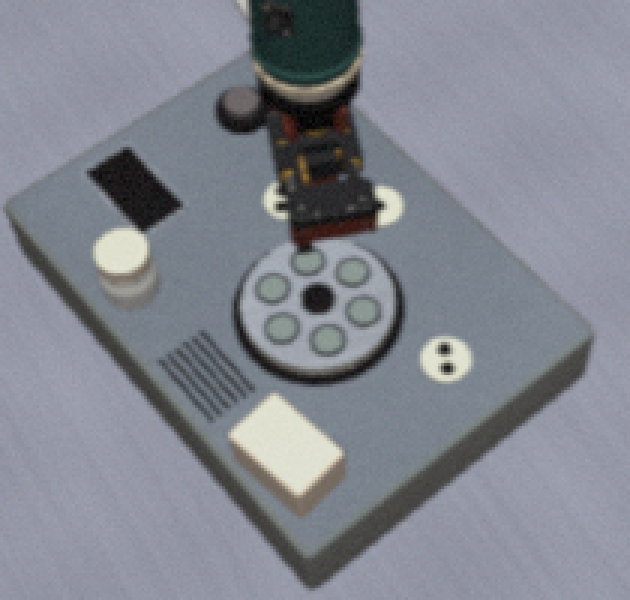

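The wheel has turned and the tab is next to the three-dot mark. I back off, lift and measure with the wrist camera from the earlier hover pose.

```bash
python3 - <<'E'
from h import *
import pickle
th=YAW+1.08
p,q=pose(th,.035);servo_line(p,q,rate=.1)
p[2]=.2;servo_line(p,q,rate=.2)
move_ptp([.555,-.1005,.33],quat(.6))
c=capture("wrist");pickle.dump({k:c[k] for k in("image","range_z","intrinsics","k1","R","t")},open("w4.pkl","wb"))
print(current_clock())
AXw=np.array([.5945,-.0455])
im=cv2.resize(c["image"][90:330,200:460],None,fx=3,fy=3,interpolation=3)
for qq,col in((1.134,(0,0,255)),(1.05,(0,255,0))):
    th=YAW+qq;rd=-np.array([np.cos(th),np.sin(th)]);td=np.array([np.sin(th),-np.cos(th)])
    pts=[(proj(c,[*(AXw+r*rd+t*td),.146])-[200,90]+.5)*3 for r,t in((.064,-.007),(.094,-.007),(.094,.007),(.064,.007))]
    cv2.polylines(im,[np.int32(pts)],True,col,1)
cv2.imwrite("pics/w4z.png",im[:600])
E
```

```text
12.475
```

View pics/w4z.png

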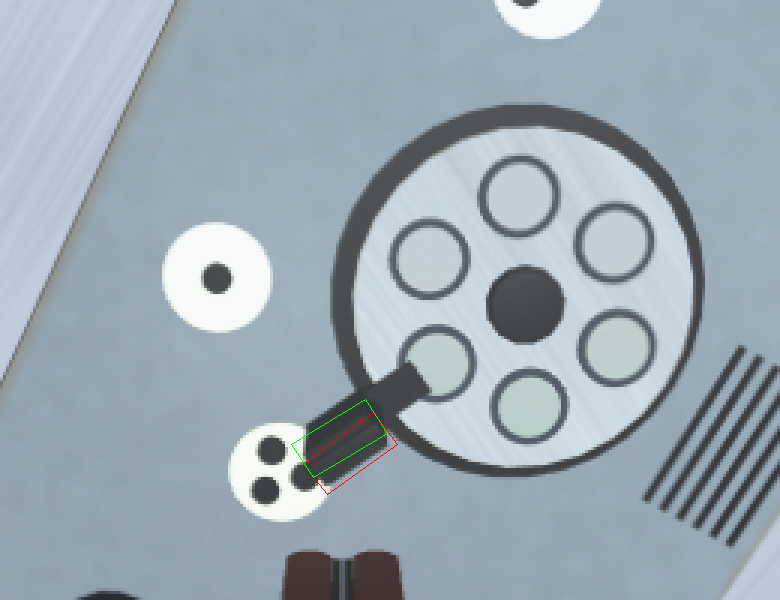

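```bash
python3 - <<'E'
from h import *
import pickle
def ang(c,H,W,M):
    f=lambda p,z:at_z(c,(p[0]/3+200-.5/1.5*0,p[1]/3+90),z)[:2]
    h=np.mean([f(w,.114) for w in W],0); print("axis from windows",h,"hub",f(H,.12))
    w=f(W[0],.114);m=f(M,.1015)
    a=lambda v:np.arctan2(-v[1],-v[0])
    # rotation using all windows mod 60deg
    angs=[a(f(x,.114)-h) for x in W];a0=angs[0]
    d=[(x-a0+np.pi/6)%(np.pi/3)-np.pi/6 for x in angs]
    return a0+np.mean(d),a(m-h),np.linalg.norm(m-h)
c1=pickle.load(open("w1.pkl","rb"));c4=pickle.load(open("w4.pkl","rb"))
r1=ang(c1,(524,298),[(440,234),(540,190),(621,254),(604,360),(507,400),(426,340)],(280,466))
r4=ang(c4,(525,304),[(437,362),(430,259),(519,196),(614,242),(617,348),(529,406)],(280,472))
print(r1,r4,"tab-mark3 error rad",r4[0]-r4[1],r1[0]-YAW)
E
```

```text
axis from windows [ 0.59581739 -0.04620171] hub [ 0.59479578 -0.04601849]
axis from windows [ 0.59549645 -0.04600088] hub [ 0.5944042  -0.04592866]
(np.float64(-0.03259100472592583), np.float64(1.2447759859289798), np.float64(0.11247901584948436)) (np.float64(1.2167044358894072), np.float64(1.247623472796938), np.float64(0.11258919476999205)) tab-mark3 error rad -0.030919036907530728 -0.14989100472592584
```

```bash
python3 - <<'E'
from h import *
import pickle
out=[]
for f,th in(("w1",-.0326),("w4",1.2167)):
    c=pickle.load(open(f+".pkl","rb"));A=np.array([.5957,-.0461])
    im=cv2.resize(c["image"][90:290,270:400],None,fx=3,fy=3,interpolation=3)
    rd=-np.array([np.cos(th),np.sin(th)]);td=np.array([np.sin(th),-np.cos(th)])
    for z,col in((.146,(0,0,255)),(.105,(0,255,0))):
        pts=[(proj(c,[*(A+r*rd+t*td),z])-[270,90]+.5)*3 for r,t in((.064,-.007),(.094,-.007),(.094,.007),(.064,.007))]
        cv2.polylines(im,[np.int32(pts)],True,col,1)
    out.append(im)
cv2.imwrite("pics/w5.png",np.hstack(out)[:600])
E
```

```text
(no output)
```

View pics/w5.png

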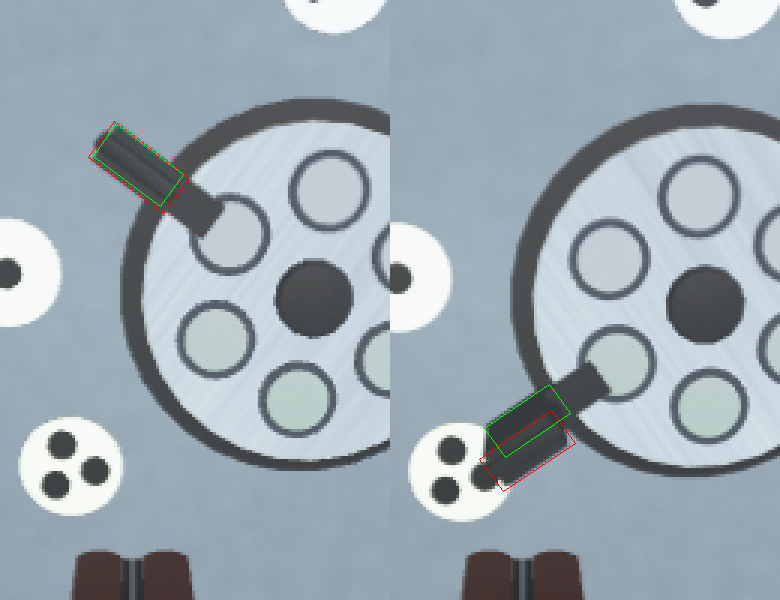

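The tab is about 0.03–0.05 rad short of the mark (3–6 mm, inside the 15 mm tolerance). There is plenty of time, so I nudge it a little further and then check.

```bash
python3 - <<'E'
from h import *
import pickle
p,q=pose(YAW+1.05,.040,z=.2);move_ptp(p,q)
p,q=pose(YAW+1.05,.040);servo_line(p,q,rate=.12,contact_N=6)
p,q=pose(YAW+1.12,.017);servo_line(p,q,rate=.04);print(current_force().round(2),current_position())
sleep(.1)
p,q=pose(YAW+1.05,.040);servo_line(p,q,rate=.1)
p[2]=.2;servo_line(p,q,rate=.2)
move_ptp([.555,-.1005,.33],quat(.6))
c=capture("wrist");pickle.dump({k:c[k] for k in("image","range_z","intrinsics","k1","R","t")},open("w6.pkl","wb"))
print(current_clock())
A=np.array([.5957,-.0461])
im=cv2.resize(c["image"][90:290,200:460],None,fx=3,fy=3,interpolation=3);th=1.2476
rd=-np.array([np.cos(th),np.sin(th)]);td=np.array([np.sin(th),-np.cos(th)])
pts=[(proj(c,[*(A+r*rd+t*td),.146])-[200,90]+.5)*3 for r,t in((.064,-.007),(.094,-.007),(.094,.007),(.064,.007))]
cv2.polylines(im,[np.int32(pts)],True,(0,0,255),1)
cv2.imwrite("pics/w6z.png",im[:600])
E
```

```text
[ 0.16  0.4  -0.32] [ 0.55380816 -0.11506442  0.1188864 ]
16.5417
```

View pics/w6z.png

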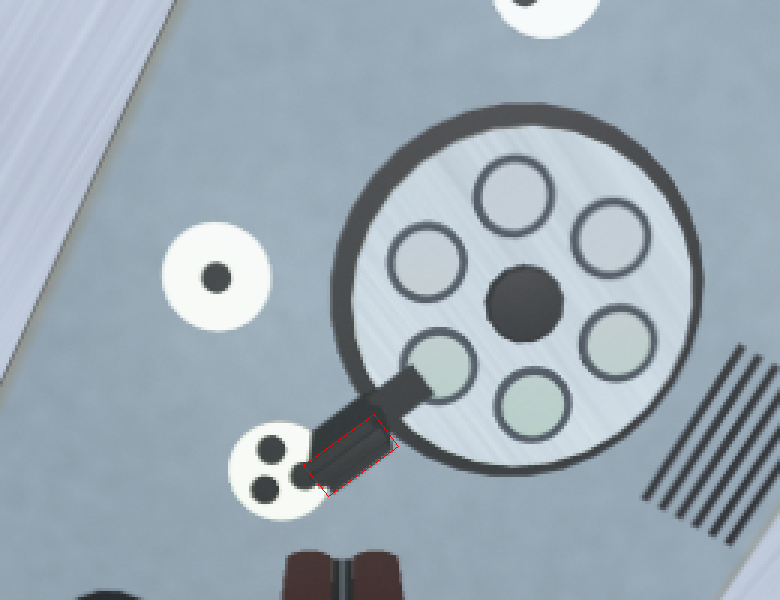

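The tab outline now matches the predicted pose at the three-dot mark. I press the button.

```bash
python3 - <<'E'
from h import *
q=quat(.6)
move_ptp([*BTN,.16],q)
servo_line([*BTN,.128],q,rate=.08)
print(current_position(),current_force().round(2))
hit=servo_line([*BTN,.112],q,rate=.02,contact_N=10)
print(hit,current_position(),current_force().round(2))
c=capture("side");cv2.imwrite("pics/s7.png",cv2.resize(c["image"][170:350,230:450],None,fx=3.3,fy=3.3,interpolation=3)[:600])
sleep(.2);print(current_position(),current_force().round(2))
servo_line([*BTN,.20],q,rate=.1)
move_ptp([.45,-.25,.33],q)
sleep(.3)
print(current_clock(),current_force().round(2))
for n in("scene","side"):
    c=capture(n);cv2.imwrite(f"pics/{n}8.png",cv2.resize(c["image"][150:350,190:450],None,fx=3,fy=3,interpolation=3)[:600])
E
```

```text
[ 0.54512971 -0.25069607  0.12804941] [0.1  0.94 0.7 ]
True [ 0.54537149 -0.25125029  0.1163167 ] [-1.42  0.5   6.96]
[ 0.54534777 -0.25126213  0.11629296] [-1.46  0.71  7.13]
20.85 [ 0.12  0.44 -1.42]
```

View pics/s7.png

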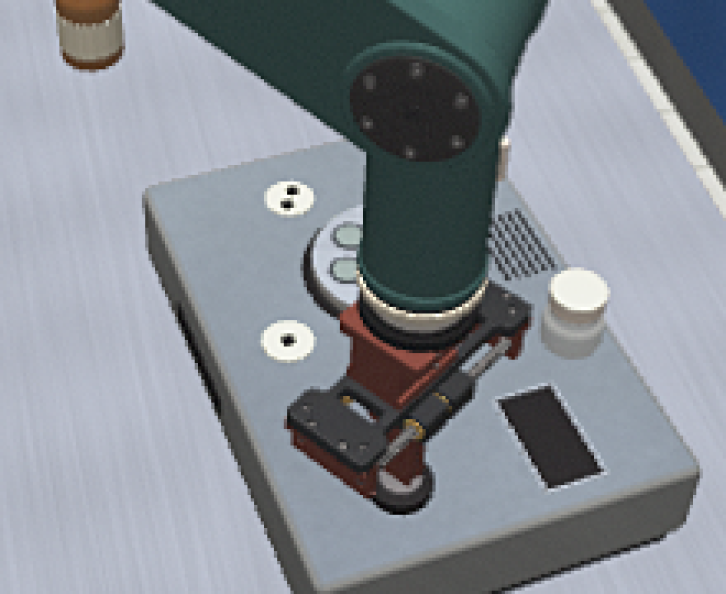

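View pics/side8.png

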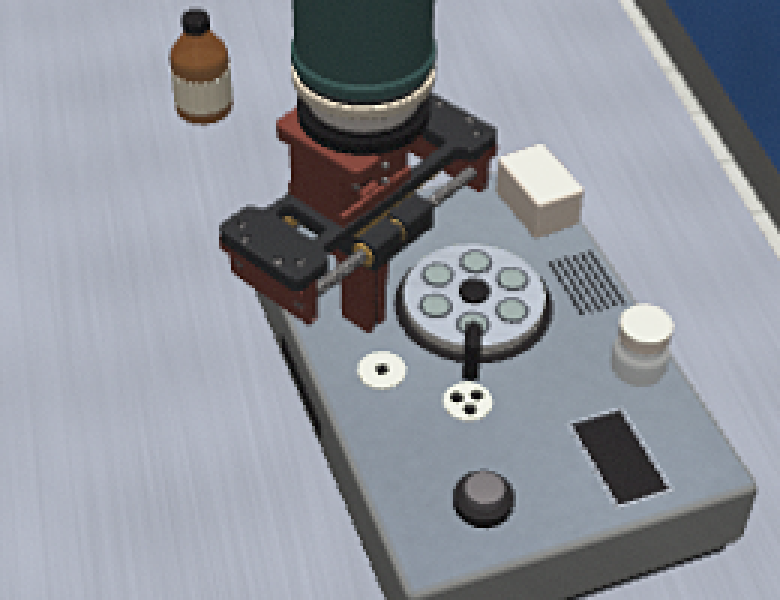

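View pics/scene8.png

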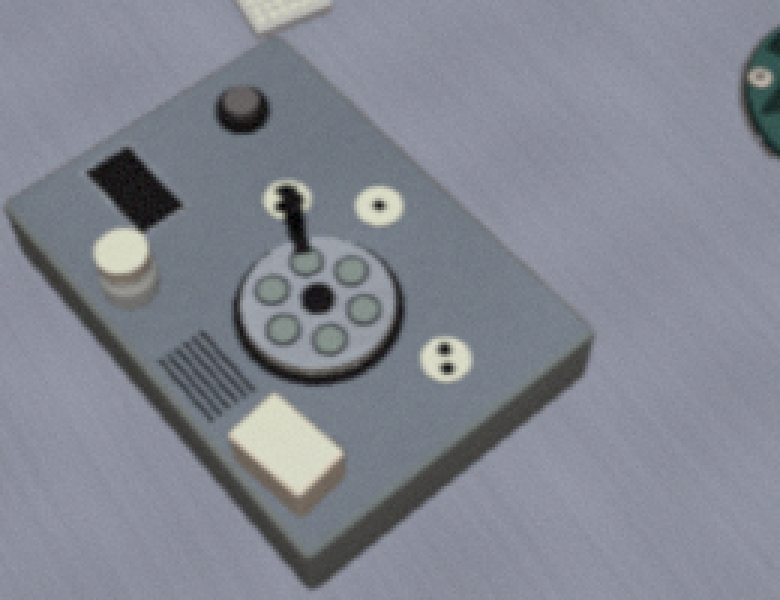

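```bash
python3 - <<'E'
from h import *
print(current_clock(),current_qvel().round(4)); close_job()
E
```

```text
20.95 [-0.0027 -0.0081 -0.004  -0.0016  0.0011 -0.0013]
the job is handed in; nothing more can be done
```

I pushed the filter wheel's tab round from its left side with the shut fingers until it pointed at the three-dot mark, then pressed the start button and let it come up. I handed the job in at about 21 s of the 45 s allowed; the system gave no verdict.

**Tab:** The first push left it about 0.03–0.05 rad short of the mark (3–6 mm, already inside the 15 mm tolerance). A second small push brought it onto the pose I had worked out for the mark. Both the side and scene pictures after the button press still show it pointing at the three dots.

**Button:** The fingertips went down to 116.3 mm against a nominal button top of 122 mm, so about 5.7 of its 6 mm. They held there for 0.2 s at about 7–8 N, against the roughly 4 N needed. The last pictures show the button up again.

**Other items:** The bottle, jar, box and well plate show no visible movement. The arm ended hovering clear of everything.

**Disagreements in the checks:**
- The cameras differed by 2–4 mm on positions, so I used roughly averaged values.
- The networks do not tell the three marks apart, so I identified the three-dot one by eye and confirmed it with the angle fit.
- The force reading in free air drifted by about 1 N.

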